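# Push the slide box home in its parking lane

### The arm

A 6-joint arm with a two-finger parallel gripper is mounted at the origin on the work surface. World frame = base frame: x ahead of the robot, y to its left, z up, the work surface at z = 0. Lengths are in m, angles in rad, forces in N, time in s.
With the tool pointing down it reaches from about 0.375 to 0.925 m from the base axis. Payload 5.7 kg.
Tool frame: the origin (TCP) lies midway between the tips of the shut fingers; the grasp point (between the pads) lies 19 mm behind it; z points along the fingers, x is the direction in which the jaws open and shut, and the axes are right-handed (so a half turn about z gives the same grasp; the last joint's range is limited). The gripper opens to 88 mm and grips with 3 to 60 N. Pads are 20 mm wide; open, the fingers measure 115 mm over their backs; the gripper's body (75 mm by 178 mm) begins 61 mm behind the grasp point.
Start: joints at [-1.338, 0.359, 1.51, -0, 1.272, -0.115], TCP at [0.204, -0.564, 0.223] pointing down, gripper open.
Joint ranges: [-2.97, 2.97], [-1.01, 2.36], [0.21, 2.38], [-0.96, 4.11], [0.2, 2.71], [-2.98, 2.98]. Speed limits (rad/s): [2.39, 2.39, 3.14, 3.14, 3.14, 3.14].

### API

Orientations are given as a unit quaternion [x, y, z, w].
In Python, from bench import move_ptp, servo_line, goto_joints, move_gripper, sleep, inverse_kinematics, capture, PlanningError, close_job, spot_in, silhouettes, current_clock, current_joint_pos, current_qvel, current_joint_torque, current_position, current_orientation, current_force, current_torque, current_finger_gap gives the robot as it stands. Calls block until the motion is done:
- move_ptp(position, orientation): joint-space move of the TCP to a pose.
- servo_line(position, orientation=None, rate=0.15, contact_N=None): straight line of the TCP; orientation=None keeps the orientation; rate is the mean speed in m/s. With contact_N (N) it stops when the force on the tool has changed by that much, and returns True; else False.
- goto_joints(angles): joint-space move.
- move_gripper(opening): finger opening in m; the grip force is fixed at half the most; returns when the fingers have stopped.
- sleep(seconds).
- inverse_kinematics(position, orientation): joint angles nearest the present ones, or None.
- capture(name): name is "scene" or "top" or "wrist"; returns a dict with "image" (400x640x3 uint8, blue, green, red), "range_z" (400x640 float32, m along the optical axis (not along the pixel's ray), 0 where there is no reading), "intrinsics" (3x3 intrinsics, pixels), "R" (3x3) and "t" (3): a world point X has camera coordinates R X + t. Camera axes: x right, y down, z forward; pixel columns grow to the right and rows downward; lengths in m; the calibration is good to about 2 mm. The wrist camera is an equidistant fisheye: a pixel r from the principal point sees the ray r / f radians off the axis. A picture is of the moment at which its call begins.
A pose or a line that the arm cannot do raises PlanningError and nothing moves.
- close_job(): hands the job in, once; it reports no verdict.
Trained networks look in the newest picture that a camera, given by its name, has taken for a name from the list of things; names that differ only in an ending like _2 or _b are one class to them, and where a whole thing is asked for, a point or a joint stands for the part that bears it (a point fixed in the world has none). Each returns a list of dicts, best first, with "conf" (0 to 1); they miss things now and then, are a little off and sometimes report something else, mostly with a low value. They report only what shows in the picture. A call takes as long as a camera call.
- spot_in(camera, query): "xy" ([column, row] in pixels, amid what is visible of it).
- silhouettes(camera, query): "region" (400x640 bool, what is visible of it) and "xy" ([column, row] in pixels, amid what is visible of it).
Readings, each from a call of its own:
- current_clock(): time.
- current_joint_pos(): joint angles.
- current_qvel(): joint speeds.
- current_joint_torque(): joint torques, N m.
- current_position(): TCP position.
- current_orientation(): TCP orientation.
- current_force(): force on the tool from outside, world axes, zero at the start.
- current_torque(): the same for the moment, N m.
- current_finger_gap(): finger opening in m.
Only numpy, scipy, OpenCV 4.12 (cv2) and the standard library are available. Lean on these libraries where they do the work, as an engineer would, in place of code of your own. Each camera call takes 0.05 s, during which the arm holds its last target. There are 200 camera calls.

### The job

Line the white slide box up with the lane on the black board and push it with the fingertips down between the two low guide rails until it is fully home against the end stop. Neither the box nor the robot may touch a rail, the box must stay flat on the board and not be picked up, and the bottle, jar and dish beside the board are to be left where they stand; finish with the hand clear.

Things in the scene. Friction and masses are not known exactly. Their poses are not given: they have to be found in the camera images.
- rack: black board, 440 long (its x) x 240 wide (its y) x 6 mm, fixed flat on the bench. Origin: centre of its underside; top face at z = 6 mm. The lane runs along its +x on its centre line (y = 0), roughly from the robot's right to its left: open apron from x = -220 to 0 mm, then the lane between the rails from x = 0 to 200 mm.
- stop (a point): centre of the lower edge of the near face of the end stop, at board x = 200, y = 0, z = 6 mm (axes as the board's). The stop is a fixed aluminium cross bar at the lane's far end, 128 wide, 10 thick, its top 36 mm above the bench.
- rail_left: aluminium guide rail fixed on the board, 200 long x 8 thick x 12 mm high (top 18 mm above the bench). Origin: centre of its underside, at board x = 100, y = 60, z = 6 mm; its x is along the lane. Its inner face is at board y = 56 mm. Must not be touched.
- rail_right: the same rail on the other side, origin at board x = 100, y = -60, z = 6 mm, inner face at board y = -56 mm; the lane is thus 112 mm wide. Must not be touched.
- slide_box: closed white plastic slide box, plain upright sides, blank paper label on the lid: 100 long (its x) x 92 wide (its y) x 50 mm high, 0.25 to 0.5 kg, slides with dry friction. Origin: centre of its underside. Starts on the apron, up to 40 mm off the centre line and 15 degrees askew, its x towards the lane. Centred it has 10 mm to each rail; fully home its origin is at board x = 150 mm.
- amber_bottle: bystander: brown bottle with black cap, 44 mm diameter, 95 mm high, standing on the bench beside the rails, about 165 mm from the lane's centre line (board -y side). Origin: centre of its underside.
- specimen_jar: bystander: milky jar with white lid, 54 mm diameter, 65 mm high, on the bench beyond the end stop, at about board x = 280, y = 65 mm. Origin: centre of its underside.
- dish: bystander: round greenish glass dish, 90 mm diameter, 45 mm high, on the bench beyond the end stop, at about board x = 285, y = -50 mm. Origin: centre of its underside.

How it is judged:
On the way:
1. the box has gone half its length into the lane, straight, flat on the board and clear of both rails (x of slide_box in the frame of rack between 0 and 0.1 m and y of slide_box in the frame of rack between -0.01 and 0.01 m and angle between the x axis of slide_box and the x axis of rack, either way round below 0.12 rad and z of slide_box in the frame of rack between 0.003 and 0.009 m and angle between slide_box's own z axis and vertical below 0.05 rad), for 0.05 s.
At the end, for the whole second after the job is handed in: the box rests flat on the board in the lane, its front face within 6 mm of the end stop, its centre within 10 mm of the lane's centre line, straight within 7 degrees and at rest, and never touched a rail (x of slide_box in the frame of rack between 0.144 and 0.153 m and y of slide_box in the frame of rack between -0.01 and 0.01 m and angle between the x axis of slide_box and the x axis of rack, either way round below 0.12 rad and z of slide_box in the frame of rack between 0.003 and 0.009 m and angle between slide_box's own z axis and vertical below 0.05 rad and linear speed of slide_box below 0.01 m/s).
It fails at once if the box touches a guide rail (over 0.2 N) (contact force between slide_box and rail_left above 0.2 N or contact force between slide_box and rail_right above 0.2 N).
It fails at once if the robot touches a guide rail (over 0.2 N) (contact force between any of the fingers, the arm and rail_left above 0.2 N or contact force between any of the fingers, the arm and rail_right above 0.2 N).
It fails at once if the box is lifted more than 8 mm off the board or tipped more than 11 degrees (z of slide_box in the frame of rack above 0.014 m or angle between slide_box's own z axis and vertical above 0.2 rad).
It fails at once if the bottle, jar or dish is moved more than 15 mm or tipped (distance of any of amber_bottle, specimen_jar, dish from where it was at the start of the episode above 0.015 m or angle between any of amber_bottle, specimen_jar, dish's own z axis and vertical above 0.25 rad).
It also fails if it takes over 69 s, if anything falls off the work surface, if the arm or the gripper's body presses on something with over 40 N, if the wrist force passes 120 N, or if a joint passes its speed limit or range.

## Working session

There is one attempt and no reset: what is moved stays moved. The work goes in short steps, each a Python script; the robot and the scene stay as the last script left them, time stands still between calls to the robot, and variables do not carry over. Pictures are saved under pics/ and viewed, about 8 in all and at most 12, crops included, and the job is handed in when it is done.

```bash
mkdir -p pics; cat > h.py <<'E'
import numpy as np, cv2
from bench import *
def pts(c,mask=None):
    K=c["intrinsics"];z=c["range_z"];v,u=np.nonzero((z>0)&(mask if mask is not None else True))
    d=z[v,u];P=np.c_[(u-K[0,2])/K[0,0]*d,(v-K[1,2])/K[1,1]*d,d]
    return (P-c["t"])@c["R"]
def proj(c,X):
    K=c["intrinsics"];p=np.atleast_2d(X)@c["R"].T+c["t"];return p[:,:2]/p[:,2:]*[K[0,0],K[1,1]]+K[:2,2]
E
python3 - <<'E'
from h import *
a=[]
for n in("scene","top"):
    c=capture(n);a.append(c["image"]);cv2.imwrite(f"pics/{n}0.png",c["image"])
    print(n,c["intrinsics"].round(1).tolist(),c["R"].round(3).tolist(),c["t"].round(3))
    for q in("slide_box","rack","rail_left","rail_right","stop","amber_bottle","specimen_jar","dish"):
        s=silhouettes(n,q)
        for r in s[:2]:
            P=pts(c,r["region"]);print(q,round(r["conf"],2),np.round(r["xy"]),r["region"].sum(),np.median(P,0).round(3),np.percentile(P,[2,98],axis=0).round(3).tolist()) if len(P) else print(q,'nodepth',r["xy"])
print(current_clock())
E
```

```text
scene [[383.5, 0.0, 322.0], [0.0, 383.5, 201.1], [0.0, 0.0, 1.0]] [[0.022, 1.0, -0.011], [0.827, -0.024, -0.562], [-0.562, 0.004, -0.827]] [-0.095 -0.442  1.008]
slide_box 0.86 [232. 200.] 3459 [ 0.567 -0.071  0.055] [[0.504, -0.123, 0.012], [0.605, -0.02, 0.057]]
rack 0.73 [302. 222.] 24088 [0.585 0.049 0.006] [[0.425, -0.18, 0.003], [0.693, 0.239, 0.02]]
rail_left 0.71 [337. 170.] 664 [0.477 0.11  0.016] [[0.456, 0.024, 0.006], [0.496, 0.207, 0.019]]
rail_left 0.63 [301. 223.] 24109 [0.585 0.048 0.006] [[0.425, -0.181, 0.003], [0.693, 0.24, 0.021]]
rail_right 0.85 [356. 222.] 781 [0.594 0.141 0.016] [[0.572, 0.047, 0.004], [0.614, 0.231, 0.019]]
stop 0.63 [302. 220.] 24190 [0.585 0.048 0.006] [[0.425, -0.181, 0.003], [0.693, 0.239, 0.023]]
amber_bottle 0.67 [389. 271.] 1019 [0.705 0.179 0.063] [[0.684, 0.162, 0.01], [0.716, 0.199, 0.095]]
specimen_jar 0.66 [430. 152.] 1001 [0.466 0.282 0.051] [[0.432, 0.261, 0.007], [0.477, 0.308, 0.065]]
dish 0.75 [454. 191.] 1799 [0.529 0.327 0.025] [[0.501, 0.28, 0.002], [0.584, 0.359, 0.045]]
top [[456.2, 0.0, 319.6], [0.0, 456.2, 200.9], [0.0,
[... 297 characters left out ...]
021]]
rail_left 0.92 [299. 250.] 459 [0.475 0.117 0.018] [[0.455, 0.02, 0.005], [0.496, 0.207, 0.021]]
rail_right 0.95 [293. 194.] 333 [0.591 0.143 0.018] [[0.572, 0.046, 0.007], [0.611, 0.229, 0.022]]
stop 0.67 [335. 216.] 20422 [0.547 0.055 0.007] [[0.419, -0.183, 0.003], [0.685, 0.238, 0.021]]
amber_bottle 0.65 [272. 147.] 469 [0.685 0.18  0.065] [[0.673, 0.162, 0.01], [0.705, 0.201, 0.097]]
specimen_jar 0.82 [218. 262.] 619 [0.45  0.28  0.064] [[0.427, 0.26, 0.021], [0.473, 0.305, 0.069]]
specimen_jar 0.45 [396. 215.] 2432 [ 0.546 -0.072  0.056] [[0.498, -0.127, 0.015], [0.596, -0.021, 0.06]]
dish 0.75 [205. 215.] 1551 [0.546 0.325 0.021] [[0.503, 0.278, 0.001], [0.583, 0.36, 0.047]]
0.9
```

View pics/top0.png

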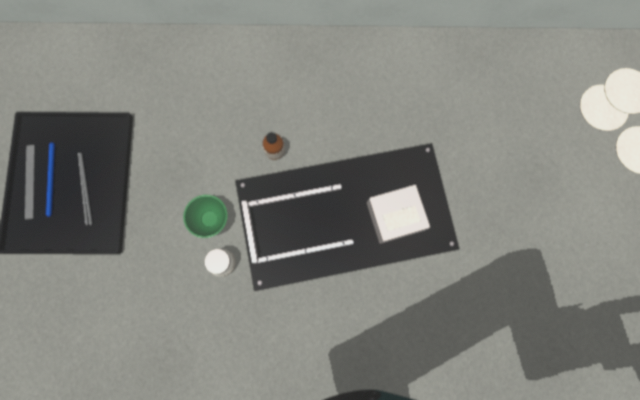

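View pics/scene0.png

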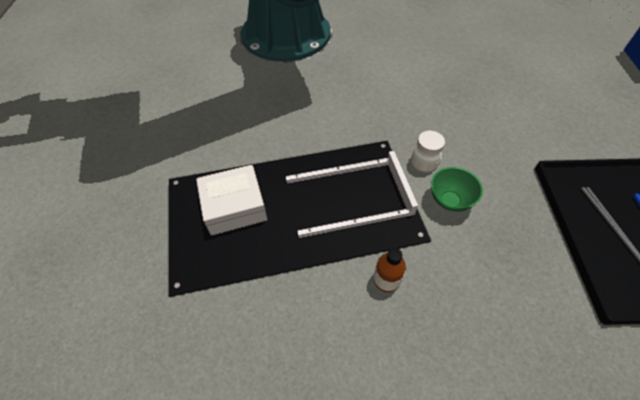

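The top view shows the board (corners about (237,181), (433,145), (458,248) and (255,290)), with the box at (398,214) on the apron and the rails at rows 194 and 250. The bottle, jar and dish all stand clear of the lane. Next I'll fit the board and box poses from the depth data.

```bash
cat >> h.py <<'E'
def rect(P,ref):
    """min-area rect of xy points: centre, yaw of side nearest ref, sizes along/across"""
    (c,s,a)=cv2.minAreaRect(P[:,:2].astype(np.float32));a=np.radians(a)
    k=round((ref-a)/(np.pi/2));a+=k*np.pi/2
    return np.array(c),a,(s if k%2==0 else s[::-1])
def boxpose(n,ref,zoff):
    c=capture(n);r=silhouettes(n,"slide_box")[0]
    P=pts(c,r["region"]);P=P[(P[:,2]>.05+zoff)]
    return rect(P,ref)
E
python3 - <<'E'
from h import *
for n in("scene","top"):
    c=capture(n)
    P=pts(c,silhouettes(n,"rack")[0]["region"]);P=P[P[:,2]<.012]
    print(n,"rack",rect(P,np.pi/2),P[:,2].mean())
    R=[]
    for q in("rail_left","rail_right"):
        P=pts(c,silhouettes(n,q)[0]["region"]);P=P[P[:,2]>.014];m=P[:,:2].mean(0);R.append(m)
        l=cv2.fitLine(P[:,:2].astype(np.float32),cv2.DIST_HUBER,0,.01,.01).ravel();print(q,rect(P,np.pi/2),m,np.arctan2(l[1],l[0]))
    print("sep",np.linalg.norm(R[0]-R[1]),"lane mid",np.mean(R,0))
    print("box",boxpose(n,np.pi/2,0))
E
```

```text
scene rack (array([0.55018234, 0.03270847]), np.float64(1.7703086044653231), (0.44594237208366394, 0.24596574902534485)) 0.005463403941626949
rail_left (array([0.47512558, 0.11547198]), np.float64(1.7643873320976409), (0.1977529227733612, 0.010203594341874123)) [0.47639717 0.11251901] -1.3700298
rail_right (array([0.59232926, 0.13929436]), np.float64(1.7738767742728385), (0.19938194751739502, 0.010732321068644524)) [0.59355211 0.13686385] -1.3722311
sep 0.11965764035001197 lane mid [0.53497464 0.12469143]
box (array([ 0.54922187, -0.0746804 ]), np.float64(1.8590178678751037), (0.1002172976732254, 0.0938464030623436))
top rack (array([0.55468315, 0.02821203]), np.float64(1.766587669079778), (0.44321489334106445, 0.24334901571273804)) 0.006437739961446484
rail_left (array([0.47519019, 0.11409343]), np.float64(1.7684793290468181), (0.19810673594474792, 0.008043762296438217)) [0.47495392 0.11481156] -1.3732513
rail_right (array([0.5928328 , 0.13824464]), np.float64(1.7708806348227153), (0.1934608519077301, 0.00902168545871973)) [0.59208569 0.13947569] -1.372491
sep 0.11970034285940727 lane mid [0.5335198  0.12714363]
box (array([ 0.54945755, -0.07574043]), np.float64(1.8563289739909914), (0.1011238768696785, 0.09212719649076462))
```

```bash
cat >> h.py <<'E'
from scipy.spatial.transform import Rotation as Ro
YAW=1.770; D=np.array([np.cos(YAW),np.sin(YAW)]); N=np.array([-D[1],D[0]]); O=np.array([.534,.1262])-.1*D
def w(x,y,z): return np.r_[O+x*D+y*N,z]
def b(p): p=np.asarray(p)[:2]-O; return np.array([p@D,p@N])
def ori(a):
    """tool down, jaw axis at board-frame angle a (either half turn: the one with the smaller joint 6)"""
    best=None
    for k in(0,np.pi):
        t=YAW+a+k;x=np.array([np.cos(t),np.sin(t),0]);z=np.array([0,0,-1.])
        q=Ro.from_matrix(np.c_[x,np.cross(z,x),z]).as_quat()
        for p in(w(-.1,.1,.1),):
            j=inverse_kinematics(p,q)
            if j is not None and (best is None or abs(j[5])<best[0]): best=(abs(j[5]),q)
    return best[1]
def look(*ns):
    for n in ns or("scene","top"):
        c,a,s=boxpose(n,YAW,0);print(n,"box board xy mm",(b(c)*1e3).round(1),"yaw deg",round(np.degrees(a-YAW),2),np.round(s,3))
E
python3 - <<'E'
from h import *
look()
q=ori(0);print(inverse_kinematics(w(-.1,.115,.1),q))
move_gripper(.05)
move_ptp(w(-.10,.115,.15),q);servo_line(w(-.10,.115,.022),rate=.1)
print(current_clock(),b(current_position())*1e3,current_position()[2])
hit=servo_line(w(-.10,.060,.022),rate=.03,contact_N=.8);print(hit,b(current_position())*1e3,current_force())
servo_line(w(-.10,.060,.022),rate=.03)
print(b(current_position())*1e3,current_force(),current_clock());look()
cv2.imwrite("pics/top1.png",capture("top")["image"][100:320,180:500].repeat(2,0).repeat(2,1))
E
```

```text
scene box board xy mm [-99.7  24.3] yaw deg 4.95 [0.1   0.093]
top box board xy mm [-100.8   25. ] yaw deg 4.67 [0.101 0.092]
[-3.45402093e-01  3.35863365e-01  1.92331928e+00 -4.44089210e-16
  8.82410012e-01  1.02619056e+00]
5.8417 [-100.2556866   114.57580263] 0.022451160666735862
True [-99.96359999  86.30279191] [ 0.01171017  0.32473902 -0.46791028]
[-100.16033608   59.60571037] [-0.53041769  0.97919438  0.01316224] 7.9333
scene box board xy mm [-104.3    1.6] yaw deg -0.06 [0.1   0.095]
top box board xy mm [-91.  -13.3] yaw deg 0.19 [0.072 0.064]
```

View pics/top1.png

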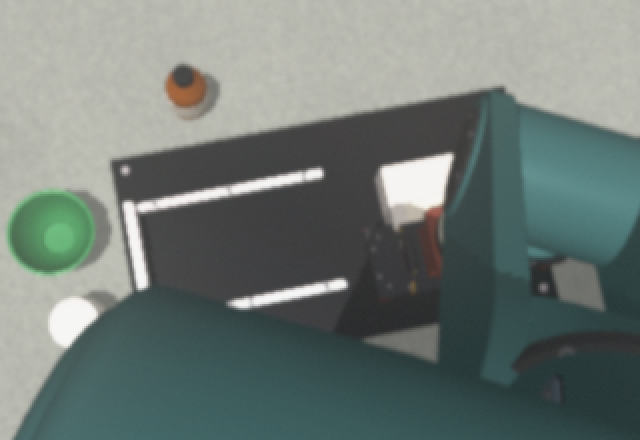

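The top view shows the box straight against the fingers, with the arm hiding part of it. I'll back off, go behind the box and measure it unobstructed.

```bash
python3 - <<'E'
from h import *
servo_line(w(-.10,.085,.022),rate=.08);servo_line(w(-.10,.085,.15),rate=.2)
q=ori(np.pi/2);print(inverse_kinematics(w(-.2,0,.1),q))
move_ptp(w(-.22,0,.15),q);look();print(current_clock(),b(current_position())*1e3)
E
```

```text
[-3.87667588e-01  5.09483889e-01  1.59965824e+00 -4.44089210e-16
  1.03245053e+00 -5.86871261e-01]
scene box board xy mm [-104.5    0.4] yaw deg -0.03 [0.1   0.094]
top box board xy mm [-105.4    1. ] yaw deg -0.09 [0.1   0.092]
11.1167 [-2.19709132e+02  1.03648706e-01]
```

```bash
python3 - <<'E'
from h import *
servo_line(w(-.205,0,.15),rate=.1);servo_line(w(-.205,0,.022),rate=.1)
print(servo_line(w(-.122,0,.022),rate=.03,contact_N=.8),b(current_position())*1e3)
servo_line(w(-.122,0,.022),rate=.03);look()
servo_line(w(-.06,0,.022),rate=.03);look()
print(current_force(),current_clock(),b(current_position())*1e3)
cv2.imwrite("pics/s2.png",capture("scene")["image"][100:320,140:500].repeat(2,0).repeat(2,1))
E
```

```text
True [-165.28333197    0.33668208]
scene box board xy mm [-53.1 -15.8] yaw deg 3.17 [0.091 0.127]
top box board xy mm [-1.6 17.2] yaw deg 29.38 [0.235 0.096]
scene box board xy mm [  7.  -19.5] yaw deg -3.57 [0.09  0.133]
top box board xy mm [ 6.4 17.6] yaw deg 0.19 [0.088 0.128]
[ 0.96079585 -1.51534395  0.79000622] 18.5083 [-6.00546899e+01 -4.26684231e-02]
```

View pics/s2.png

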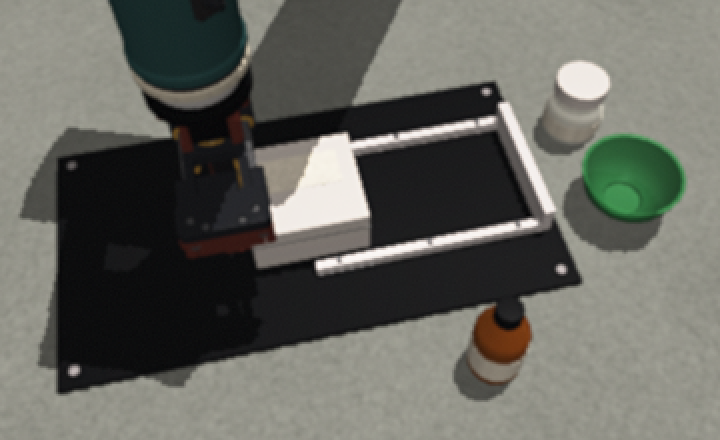

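The scene view shows the box front just inside the rail ends and straight, but its silhouette merges with the gripper. I'll back off for a clean check before going further.

```bash
python3 - <<'E'
from h import *
servo_line(w(-.085,0,.022),rate=.08);servo_line(w(-.085,0,.1),rate=.2);servo_line(w(-.2,0,.15),rate=.25);look();print(current_clock())
E
```

```text
scene box board xy mm [1.9 0. ] yaw deg -0.17 [0.1   0.093]
top box board xy mm [0.6 0.3] yaw deg -0.27 [0.1   0.092]
20.4167
```

```bash
python3 - <<'E'
from h import *
servo_line(w(-.085,0,.1),rate=.2);servo_line(w(-.085,0,.022),rate=.1)
servo_line(w(.079,0,.022),rate=.03);print(current_force(),b(current_position())*1e3)
print(servo_line(w(.095,0,.022),rate=.012,contact_N=5),current_force(),b(current_position())*1e3)
servo_line(w(.05,0,.022),rate=.08);servo_line(w(.05,0,.1),rate=.2);servo_line(w(-.15,0,.16),rate=.25);look();print(current_clock())
c=capture("scene");cv2.imwrite("pics/s3.png",c["image"][100:320,140:500].repeat(2,0).repeat(2,1))
for n in("amber_bottle","specimen_jar","dish"): print(n,np.median(pts(c,silhouettes("scene",n)[0]["region"]),0).round(3))
E
```

```text
[ 0.95762339 -2.03404459  0.7485714 ] [ 7.89822882e+01 -2.99565863e-02]
True [-0.36628134 -0.78808929  0.13166237] [89.38878681  0.21832965]
scene box board xy mm [151.1   0.4] yaw deg 0.06 [0.1   0.093]
top box board xy mm [150.    0.5] yaw deg -0.59 [0.099 0.092]
30.9833
amber_bottle [0.705 0.179 0.062]
specimen_jar [0.465 0.282 0.044]
dish [0.529 0.327 0.025]
```

View pics/s3.png

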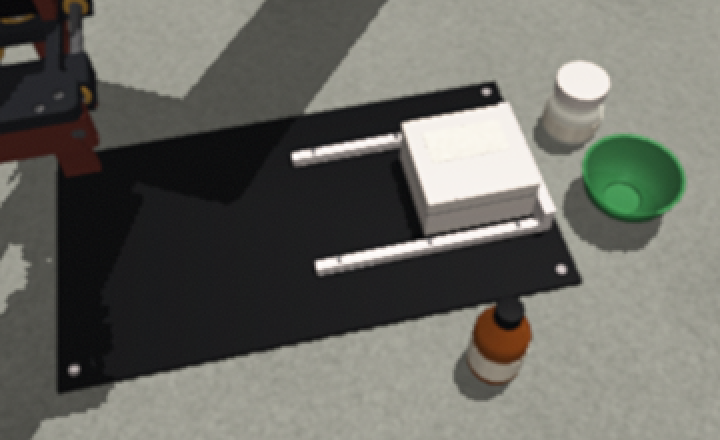

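The scene view shows the box home against the stop, centred and straight. The hand is well clear and the bottle, jar and dish haven't moved.

```bash
python3 -c "
from bench import *
close_job()"
```

```text
the job is handed in; nothing more can be done
```

The slide box is fully home against the end stop, and I handed the job in with the hand clear, after about 31 s of the 69 s allowed. The hand-in reports no verdict.

**What I did:** I squared and centred the box on the apron with a two-finger push on its side. It had started about 25 mm off the centre line and 5° askew. I then pushed it from behind with both fingertips, backing off once with its front half in the lane to check it, and pushed on until the force showed it had met the stop.

**Last checks:**

| Check | Scene camera | Top camera |
|---|---|---|
| Box position along the board (home is 150 mm) | 151.1 mm | 150.0 mm |
| Offset from the centre line | 0.4 mm | 0.5 mm |
| Yaw | 0.1° | -0.6° |

- **Halfway check:** the box was at board x of about 1–2 mm, within 0.3 mm of the centre line and straight to 0.3°.
- **Rails:** rail contact wasn't measured directly. The measured offsets leave about 9 mm of clearance on each side.
- **Bottle, jar and dish:** the bottle and dish read the same in x and y as at the start, and the jar within 1 mm.
- **Readings that disagreed:** while the hand was against the box, its outline merged with the gripper or was hidden by the arm. Those readings were wrong, so I used only the ones taken after backing off.

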